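Load the jar mill and set its speed

TASK

Load the glaze mill: the blue-lidded jar can be got out of the rack only by its two ends, but on the mill there is finger room only at its sides, so park it in the wooden cradle, let go, take it again across its body and lay it on the two rollers in the middle of the free space beside the grey-lidded jar, without dropping it. Then turn the speed selector until its white pointer clicks in at the orange mark. Leave the other jars and the loose things on the bench where they are.

Things in the scene. Friction and masses are not known exactly. Their poses are not given: they have to be found in the camera images.
- jar_mid (a point): Centre of the jar to load: white porcelain cylinder 56 mm in diameter, blue lid (51 mm) at one end, 62 mm long in all, flat ends, about 0.4 kg. Site x axis = the jar's axis, pointing towards the lid; it may roll about it. Starts in one of the rack's three places.
- rack: Fixed wooden rack: base board 74 (x) by 192 mm (y), 8 thick; two saw-tooth rails at x = -19 and +19 mm, points 38 mm high. Jars lie in its V notches, axes along rack x, at y = -60, 0, +60 mm, centres 49.6 mm above the bench, only 4 mm apart: to be taken by their ends only. Origin on the bench under the middle place.
- cradle_seat (a point): Empty fixed wooden cradle for one jar: board 74 (x) by 66 mm (y), 8 thick, two V-notched rails at x = -19 and +19 mm, 35 mm high. The point is where the centre of a jar lying in it comes to be, 49.6 mm above the bench; the jar lies along point x, either way round. Its ends and sides are free for fingers.
- mill: Fixed jar mill, grey, deck 75 mm high. Two rubber-tyred rollers 26 mm in diameter lie along mill y, axes at x = -26 and +26 mm, 95 mm up; motor off. Aluminium cheek at y = -83 mm (top 112 mm high), blue belt cover at y = +84 mm (top 120 mm). A panel slopes 25 degrees down towards mill -x, with the selector. Origin on the bench under the rollers' middle.
- free_place (a point): Where the loaded jar's centre belongs: middle of the free space on the rollers, 126.7 mm above the bench. The space is 95 mm long, between the cheek and the grey-lidded jar. The jar lies along point y (= mill y), either way round; no finger room at its ends, room at both sides. Rollers' tops are 108 mm high.
- selector (a joint): Speed selector, a knob clicking into 7 positions 0.349 rad (20 degrees) apart, 0 to 2.094 rad, with end stops. Grows clockwise seen from above the panel. Orange mark: 1.396 rad; the others have white ticks. Starts near one of the first three. Passing a click takes 0.05 N m; let go in between, it springs to the nearest.
- selector_grip (a point): On the knob's axis at the height to grip: 28 mm above its foot, 10 below its top. Black disc 44 mm wide, 8 high, with a bar grip across it 42 long, 14 wide, rising to 38 mm. Site x = along the bar to the white pointer's end; z = the knob's axis, out of the panel, leaning 25 degrees from vertical to the robot's side. Turns with the knob.
- orange_mark (a point): The orange mark on the sloping black dial plate, 36 mm from the knob's axis: a bar 14 by 7 mm.
- jar_mill_mid (a point): Centre of the grey-lidded jar already on the mill (62 mm long, 56 mm in diameter; point x axis = its axis). To be left there.
- jar_yellow_mid (a point): Centre of the yellow-lidded jar in the rack, same size; to be left there.
- jar_red_mid (a point): Centre of the red-lidded jar in the rack, same size; to be left there.
- bowl: Loose white bowl, 110 mm across the rim, 50 mm high, behind the cradle; origin under its middle. To be left alone.
- glaze_pot: Loose clear glaze pot with green cap, 64 mm in diameter, 85 mm high; origin under its middle. To be left alone.
- brush: Loose brush 190 mm long lying in front of the cradle, origin about its middle, along its x axis. To be left alone.
- rib: Loose flat wooden disc (potter's rib) 64 mm in diameter, 8 mm thick, behind the rack; origin under its middle. To be left alone.
There are look-alikes about, which are no part of the job. Leave any purple or turquoise look-alike of the part that bears jar_mid alone.

How it is judged:
By the outcome, as a careful person would: the job done as asked, in the order asked, and still so for the second after the job is handed in, with the robot touching nothing.
It also fails if it takes over 67 s, if anything falls off the work surface, if the arm or the gripper's body presses on something with over 40 N, if the wrist force passes 120 N, or if a joint passes its speed limit or range.

ROBOT

A 6-joint arm with a two-finger parallel gripper is mounted at the origin on the work surface. World frame = base frame: x ahead of the robot, y to its left, z up, the work surface at z = 0. Lengths are in m, angles in rad, forces in N, time in s.
With the tool pointing down it reaches from about 0.275 to 0.85 m from the base axis. Payload 19 kg.
Tool frame: the origin (TCP) lies midway between the tips of the shut fingers; the grasp point (between the pads) lies 19 mm behind it; z points along the fingers, y is the direction in which the jaws open and shut (so a half turn about z gives the same grasp; the last joint's range is limited). The gripper opens to 85 mm and grips with 20 to 120 N. Pads are 22 mm wide; open, the fingers measure 114 mm over their backs; the gripper's body (76 mm by 85 mm) begins 54 mm behind the grasp point. The pads swing forward as they close: fully open they stand 13 mm farther back than shut.
Start: joints at [-1.426, 0.15, 1.437, -0, 1.554, -0.134], TCP at [0.158, -0.553, 0.21] pointing down, gripper open.
Joint ranges: [-2.8, 2.8], [-0.68, 2.1], [0.12, 2.68], [-1.39, 4.53], [0.16, 2.79], [-2.81, 2.81]. Speed limits (rad/s): [1.89, 1.89, 2.22, 3.01, 3.01, 3.01].

INTERFACE

Orientations are given as a unit quaternion [w, x, y, z].
In Python, from plant import readout, vision, order gives the robot as it stands. The module is installed in compiled form; this text tells all that it offers.
- The arm moves only by the tool arm_command, never from a script. Its argument "targets" is a list that holds one entry, the list of rows, each a list of 7 numbers: the closure, from 0 (fully open) to 1 (shut), then the shift along the tool's x, y, z in units of 500 mm (1.0 is 500 mm), then the turn, a rotation vector about the tool's x, y, z in units of pi/2 rad (1.0 is pi/2 rad). In form: [[[fingers, dx, dy, dz, ax, ay, az], ...]]. A call has 1 to 20 rows; each row shifts and turns the pose as measured when the row begins, along the tool's axes as they then stand; what a row does not reach is not made up. A row lasts 1/8 s, in which the tool goes at most 62.5 mm and 10.7 degrees, less where a joint would pass 70% of its speed; a pose out of reach is approached as far as the arm can. A call with a number of a shift or a turn outside -1 to 1 is refused whole. A call with a gripper value outside its range is refused whole. The fingers move at their own pace and stop on an object; "newtons" is the grip in N (left out, the last holds). Time passes only in rows, so rows that do not move let the fingers close. It gives the time, the measured TCP pose, the force and the opening at its end, in the units of the state.
- readout.sense(): the state, without advancing time (a new reading comes with each control period).
- vision.camera(name): name is "scene" or "side" or "wrist"; returns a dict with "color" (400x640x3 uint8, blue, green, red), "range_z" (400x640 float32, m along the optical axis (not along the pixel's ray), 0 where there is no reading), "vfov" (degrees; the focal length in pixels is half the picture's height over the tangent of half this angle, whatever the lens; pixels are square), "cx", "cy" (the principal point, pixels), "eye" and "attitude" of the camera in the world; the wrist camera has in their place "mount" (4x4, takes a point from camera to tool coordinates, whose origin is the TCP and whose axes are the flange's). Camera axes: x right, y down, z forward; pixel columns grow to the right and rows downward; lengths in m; the calibration is good to about 2 mm. A picture is of the moment at which its call begins: read the wrist's pose just before it.
- order.finish_job(): hands the job in, once; it reports no verdict.
The state is a dict: "time_s": time; "q": joint angles; "dq": joint speeds; "tau": joint torques, N m; "position": TCP position; "eef_rot": TCP orientation; "contact_force": force on the tool from outside, world axes, zero at the start; "ft_torque": the same for the moment, N m; "opening": finger opening in m.
Only numpy, scipy, OpenCV 4.12 (cv2) and the standard library are available. Lean on these libraries where they do the work, as an engineer would, in place of code of your own. Each camera call takes 0.05 s, during which the arm holds its last target. There are 200 camera calls.

## Working session

There is one attempt and no reset: what is moved stays moved. The work goes in short steps, Python scripts to look and compute and a tool call to move; the robot and the scene stay as the last step left them, time stands still between calls to the robot, and variables do not carry over. Pictures are saved under pics/ and viewed, about 8 in all and at most 12, crops included, and the job is handed in when it is done.

Besides the shell and the picture viewer there is one more tool, called after "Request:" by a JSON object that holds its "op" and its "data". arm_command: Moves the arm, as the interface text tells. Shifts and turns lie within -1 to 1; 1 stands for 500 mm of shift or pi/2 rad of turn. Its arguments: {"type":"object","properties":{"targets":{"type":"array"},"newtons":{"type":"number"}},"required":["targets"]}

```bash
mkdir -p pics; cat > h.py <<'E'
import numpy as np, cv2
from scipy.spatial.transform import Rotation as R
from plant import readout, vision, order
def q2R(q): return R.from_quat([q[1],q[2],q[3],q[0]]).as_matrix()
def look(name):
    s=readout.sense(); d=vision.camera(name)
    d['f']=d['color'].shape[0]/2/np.tan(np.radians(d['vfov'])/2)
    if name=='wrist':
        T=np.eye(4);T[:3,:3]=q2R(s['eef_rot']);T[:3,3]=s['position'];T=T@np.array(d['mount'])
    else:
        T=np.eye(4);a=np.array(d['attitude'],float)
        T[:3,:3]=q2R(a) if a.size==4 else a; T[:3,3]=d['eye']
    d['T']=T; return d
def cloud(d):
    z=d['range_z'];h,w=z.shape;u,v=np.meshgrid(np.arange(w),np.arange(h))
    P=np.stack([(u-d['cx'])/d['f']*z,(v-d['cy'])/d['f']*z,z],-1)
    P=P@d['T'][:3,:3].T+d['T'][:3,3]; P[z<=0]=np.nan; return P
def ray(d,u,v,h):
    r=d['T'][:3,:3]@np.array([(u-d['cx'])/d['f'],(v-d['cy'])/d['f'],1]);e=d['T'][:3,3]
    return e+r*(h-e[2])/r[2]
E
python3 - <<'E'
from h import *
print(readout.sense())
for n in ('scene','side','wrist'):
    d=look(n); cv2.imwrite(f'pics/{n}0.png',d['color']); print(n,d['T'].round(3).tolist(),d['f'],d['cx'],d['cy'],d.get('attitude'))
    np.savez(f'{n}0.npz',c=d['color'],P=cloud(d))
E
```

```text
{'time_s': 0.0, 'q': array([-1.42599604e+00,  1.50954922e-01,  1.43798728e+00,  1.20355593e-05,
        1.55377220e+00, -1.34007514e-01]), 'dq': array([-2.11291086e-03, -8.16185207e-04,  8.39843599e-04, -4.66172879e-06,
       -9.92906843e-04,  2.42087823e-05]), 'tau': array([-2.32425067e-03, -7.13040733e+01, -5.70878863e+01, -2.81538196e-04,
        9.05326742e-03,  1.45258116e-05]), 'position': array([ 0.15819047, -0.55255508,  0.20961495]), 'eef_rot': array([-5.60895561e-04,  9.90298861e-01,  1.38952694e-01,  2.99009946e-06]), 'contact_force': array([-0.11085659, -0.07438228, -0.28558747]), 'ft_torque': array([-0.00831016,  0.00056389,  0.01852761]), 'opening': 0.08533291054125813}
scene [[-0.782, 0.426, -0.454, 0.952], [0.623, 0.53, -0.575, 0.456], [-0.004, -0.733, -0.681, 0.738], [0.0, 0.0, 0.0, 1.0]] 418.3114190747343 315.9719343354223 193.30632031923972 [-0.12998599  0.30325953  0.86503625 -0.37795448]
side [[-0.947, -0.246, 0.207, 0.333], [-0.322, 0.721, -0.614, 0.577], [0.002, -0.648, -0.762, 0.941], [0.0, 0.0, 0.0, 1.0]] 457.8424867496671 314.8556170553487 201.7819031096815 [ 0.05521997 -0.15330688  0.92600156 -0.34054202]
wrist [[0.275, -0.914, -0.298, 0.234], [-0.961, -0.262, -0.084, -0.53], [-0.001, 0.309, -0.951, 0.373], [0.0, 0.0, 0.0, 1.0]] 287.17420666745966 321.68645144397885 202.67584284900335 None
```

View pics/scene0.png

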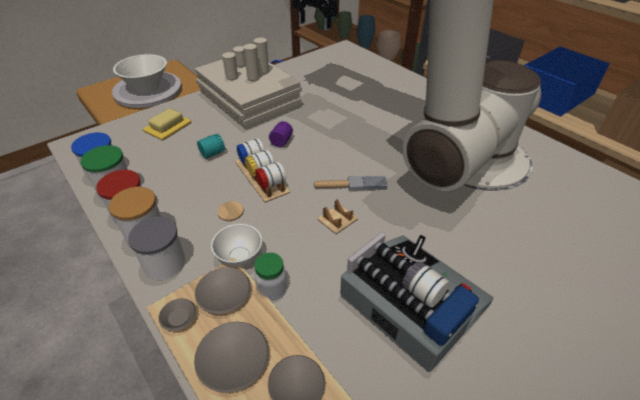

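View pics/side0.png

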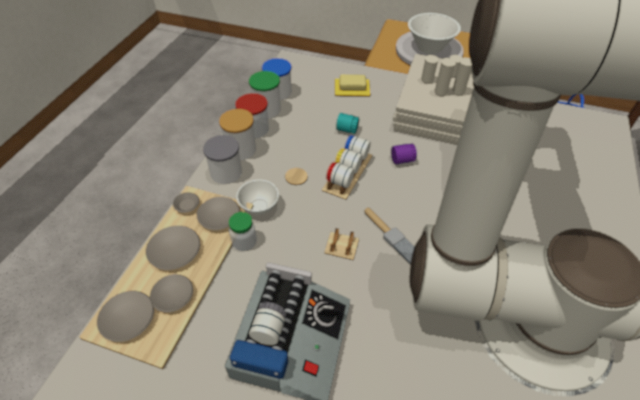

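The scene view shows the rack at about (262,168) with the blue-lidded jar at its far end (245,150). The cradle is at (338,216), the mill at (417,295) with its free space on the cheek side, and the knob at (415,247). The side view agrees: blue jar (357,145), cradle (343,243), knob (325,312).

```bash
python3 - <<'E'
from h import *
for n,pts in (('scene',dict(blue=(252,148),yel=(262,160),red=(272,175),cradle=(338,216),grey=(428,283),cheek=(366,248),cover=(452,312),knob=(417,243))),('side',dict(blue=(359,146),yel=(350,158),red=(342,173),cradle=(342,243),knob=(325,312),cheek=(288,272),cover=(258,357),grey=(268,322),mark=(312,302)))):
    P=np.load(n+'0.npz')['P']
    for k,(u,v) in pts.items():print(n,k,np.nanmedian(P[v-1:v+2,u-1:u+2].reshape(-1,3),0).round(3))
for n in('scene','side'):
    D=np.load(n+'0.npz');P=D['P'];c=D['c']
    hsv=cv2.cvtColor(c,cv2.COLOR_BGR2HSV)
    box=(P[...,0]>.2)&(P[...,0]<.75)&(P[...,1]>-.6)&(P[...,1]<.45)&(P[...,2]>.006)
    for k,lo,hi in(('blue',105,125),('red',0,6),('yel',22,34),('orange',7,16)):
        m=(hsv[...,0]>=lo)&(hsv[...,0]<=hi)&(hsv[...,1]>140)&(hsv[...,2]>60)&box
        nn,l,s,ce=cv2.connectedComponentsWithStats(m.astype('uint8'))
        for i in range(1,nn):
            if s[i,4]>12: print(n,k,ce[i].round(),s[i,4],np.median(P[l==i],0).round(3))
    # cradle and jars tops
    Q=P[box&(P[...,2]>.05)&(P[...,2]<.085)&(P[...,1]<-.05)&(P[...,0]>.35)]
    print('rackpts',len(Q),Q.min(0).round(3) if len(Q) else '',Q.max(0).round(3) if len(Q) else '')
E
```

```text
scene blue [ 0.528 -0.354  0.07 ]
scene yel [ 0.536 -0.295  0.071]
scene red [ 0.546 -0.232  0.065]
scene cradle [ 0.473 -0.065  0.008]
scene grey [0.55  0.249 0.15 ]
scene cheek [0.554 0.108 0.111]
scene cover [0.543 0.301 0.119]
scene knob [0.456 0.154 0.096]
side blue [ 0.517 -0.354  0.073]
side yel [ 0.527 -0.298  0.075]
side red [ 0.532 -0.239  0.075]
side cradle [ 0.479 -0.068  0.011]
side knob [0.451 0.159 0.083]
side cheek [0.549 0.109 0.109]
side cover [0.533 0.303 0.121]
side grey [0.534 0.247 0.156]
side mark [0.485 0.139 0.07 ]
scene blue [242. 152.] 101 [ 0.556 -0.362  0.066]
scene blue [452. 311.] 1295 [0.541 0.3   0.119]
scene red [262. 178.] 172 [ 0.57  -0.244  0.062]
scene yel [250. 161.] 59 [ 0.562 -0.308  0.072]
scene yel [251. 170.] 19 [ 0.567 -0.297  0.049]
scene orange [338. 207.] 21 [ 0.463 -0.079  0.021]
scene orange [348. 215.] 20 [ 0.462 -0.041  0.023]
scene orange [336. 222.] 23 [ 0.5   -0.037  0.021]
scene orange [400. 254.] 15 [0.483 0.138 0.067]
rackpts 1949 [ 0.35 -0.6   0.05] [ 0.75  -0.06   0.085]
side blue [348. 141.] 28 [ 0.551 -0.363  0.072]
side blue [259. 358.] 1325 [0.532 0.303 0.121]
side red [330. 171.] 53 [ 0.566 -0.239  0.069]
side red [311. 368.] 136 [0.444 0.268 0.06 ]
side yel [339. 155.] 35 [ 0.561 -0.302  0.072]
side orange [333. 246.] 14 [ 0.495 -0.039  0.028]
side orange [348. 249.] 15 [ 0.458 -0.04   0.026]
side orange [312. 302.] 35 [0.486 0.139 0.071]
rackpts 1962 [ 0.35  -0.554  0.05 ] [ 0.75  -0.06   0.085]
```

```bash
cat >> h.py <<'E'
def plan(p,theta=None,n=None,Rt=None,step=.05):
    """rows (tool frame, scaled) to reach TCP p with tool down, tool x at yaw theta (rad) or rotation Rt"""
    s=readout.sense();p0=s['position'];R0=q2R(s['eef_rot']);p=np.array(p,float)
    if Rt is None:
        c,t=np.cos(theta),np.sin(theta);Rt=np.array([[c,t,0],[t,-c,0],[0,0,-1.]])
    rv=R.from_matrix(R0.T@Rt).as_rotvec()
    n=n or int(max(np.ceil(np.linalg.norm(p-p0)/step),np.ceil(np.linalg.norm(rv)/.165),1))
    Rk=R0
    print('n',n,'dp',(p-p0).round(4),'rv',rv.round(3))
    for i in range(n):
        d=Rk.T@(p-p0)/n/.5; print((list(d.round(4))+list((rv/n/(np.pi/2)).round(4)))); Rk=Rk@R.from_rotvec(rv/n).as_matrix()
E
python3 - <<'E'
from h import *
P=np.load('scene0.npz')['P']
for u,v in((248,90),(245,60),(260,48),(215,75),(295,100)):print(P[v,u].round(3))
plan([.522,-.345,.21],1.45)
E
```

```text
[ 0.393 -0.587  0.094]
[ 0.361 -0.641  0.162]
[ 0.303 -0.642  0.184]
[ 0.426 -0.738  0.095]
[ 0.258 -0.53   0.035]
n 9 dp [3.638e-01 2.076e-01 3.000e-04] rv [-1.000e-03 -1.000e-03 -1.171e+00]
[np.float64(0.0904), np.float64(-0.0221), np.float64(-0.0), np.float64(-0.0001), np.float64(-0.0), np.float64(-0.0828)]
[np.float64(0.0925), np.float64(-0.0102), np.float64(-0.0), np.float64(-0.0001), np.float64(-0.0), np.float64(-0.0828)]
[np.float64(0.0931), np.float64(0.0019), np.float64(-0.0), np.float64(-0.0001), np.float64(-0.0), np.float64(-0.0828)]
[np.float64(0.092), np.float64(0.014), np.float64(-0.0), np.float64(-0.0001), np.float64(-0.0), np.float64(-0.0828)]
[np.float64(0.0894), np.float64(0.0258), np.float64(-0.0001), np.float64(-0.0001), np.float64(-0.0), np.float64(-0.0828)]
[np.float64(0.0853), np.float64(0.0372), np.float64(-0.0001), np.float64(-0.0001), np.float64(-0.0), np.float64(-0.0828)]
[np.float64(0.0798), np.float64(0.0479), np.float64(-0.0001), np.float64(-0.0001), np.float64(-0.0), np.float64(-0.0828)]
[np.float64(0.0729), np.float64(0.0579), np.float64(-0.0001), np.float64(-0.0001), np.float64(-0.0), np.float64(-0.0828)]
[np.float64(0.0648), np.float64(0.0669), np.float64(-0.0001), np.float64(-0.0001), np.float64(-0.0), np.float64(-0.0828)]
```

Request:
{"op": "arm_command", "data": {"targets": [[[0,0.0904,-0.0221,-0.03,0,0,-0.0828],[0,0.0925,-0.0102,-0.03,0,0,-0.0828],[0,0.0931,0.0019,0,0,0,-0.0828],[0,0.092,0.014,0,0,0,-0.0828],[0,0.0894,0.0258,0,0,0,-0.0828],[0,0.0853,0.0372,0,0,0,-0.0828],[0,0.0798,0.0479,0.02,0,0,-0.0828],[0,0.0729,0.0579,0.02,0,0,-0.0828],[0,0.0648,0.0669,0.02,0,0,-0.0828],[0,0,0,0,0,0,0]]], "newtons": 60}}

```text
time_s: 1.4
position: [0.5293, -0.3321, 0.2073]
eef_rot: [-0.002, 0.736, 0.677, 0.001]
contact_force: [-1.1, -1.0, -0.1]
opening: 0.0852
```

```bash
cat >> h.py <<'E'
def comps(d,lo,hi,smin=110,vmin=50,amin=40,box=None):
    P=cloud(d);hsv=cv2.cvtColor(d['color'],cv2.COLOR_BGR2HSV)
    m=(hsv[...,0]>=lo)&(hsv[...,0]<=hi)&(hsv[...,1]>smin)&(hsv[...,2]>vmin)
    n,l,s,ce=cv2.connectedComponentsWithStats(m.astype('uint8'))
    return [(ce[i],s[i],P[l==i]) for i in range(1,n) if s[i,4]>amin]
E
python3 - <<'E'
from h import *
s=readout.sense();print(s['time_s'],s['position'],s['eef_rot'])
d=look('wrist');cv2.imwrite('pics/w1.png',d['color']);P=cloud(d);np.savez('w1.npz',c=d['color'],P=P,T=d['T'],f=d['f'],cx=d['cx'],cy=d['cy'])
for k,lo,hi in(('blue',105,125),('red',0,5),('yel',22,34)):
    for ce,st,Q in comps(d,lo,hi): print(k,ce.round(),st,np.nanmedian(Q,0).round(4))
E
```

```text
1.4 [ 0.52932533 -0.33207536  0.20726177] [-2.29779488e-03  7.36302272e-01  6.76648487e-01  7.13548902e-04]
blue [342. 216.] [335 193  15  46 552] [ 0.5486 -0.3655  0.0717]
blue [614. 373.] [ 578  348   62   52 2034] [ 0.8639 -0.5829  0.1014]
red [350. 109.] [341  83  18  54 738] [ 0.5631 -0.2541  0.072 ]
red [624. 237.] [ 601  191   39   83 2275] [ 0.8325 -0.4026  0.1013]
yel [347. 166.] [339 142  16  49 625] [ 0.5571 -0.3101  0.0719]
```

View pics/w1.png

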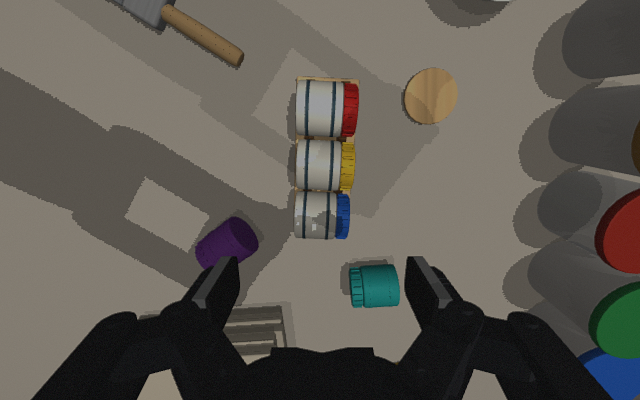

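The wrist picture shows the blue-lidded jar at (322,215), nearest the gripper. Yellow is at (325,165) and red at (327,108). The purple look-alike is at (226,243) and the turquoise one at (374,286).

```bash
python3 - <<'E'
from h import *
from scipy.optimize import least_squares
D=np.load('w1.npz');P=D['P'];c=D['c']
for nm,(v0,v1) in dict(red=(85,133),yel=(143,185),blue=(196,235)).items():
    Q=P[v0:v1,285:365].reshape(-1,3);Q=Q[(Q[:,2]>.055)&(Q[:,2]<.09)]
    # body white part: fit cylinder horizontal, axis yaw a, r=.028
    L=np.array([np.nan])
    def res(x,r=.028):
        u=np.array([np.cos(x[0]),np.sin(x[0])]);w=np.array([-u[1],u[0]])
        return np.hypot(Q[:,:2]@w-x[1],Q[:,2]-x[2])-r
    f=least_squares(lambda x:res(x),[-.1,np.median(Q[:,1])+.05,.05],loss='soft_l1',f_scale=.001)
    a,yo,z=f.x;u=np.array([np.cos(a),np.sin(a)]);w=np.array([-u[1],u[0]])
    t=Q[:,:2]@u;lo,hi=np.percentile(t,[.5,99.5]);ctr=u*(lo+hi)/2+w*yo
    print(nm,'yaw',a.round(4),'z',z.round(4),'len',(hi-lo).round(4),'ctr',ctr.round(4),'rms',np.median(abs(res(f.x))).round(4))
for nm,(u,v) in dict(purple=(226,242),turq=(378,286)).items(): 
    Q=P[v-30:v+30,u-32:u+32].reshape(-1,3);Q=Q[Q[:,2]>.015];print(nm,Q.min(0).round(3),Q.max(0).round(3))
E
```

```text
red yaw -0.15 z 0.0487 len 0.0611 ctr [ 0.5396 -0.2521] rms 0.0007
yel yaw -0.1719 z 0.0488 len 0.0609 ctr [ 0.533  -0.3119] rms 0.0007
blue yaw -0.1839 z 0.0488 len 0.0612 ctr [ 0.5239 -0.3713] rms 0.0007
purple [ 0.357 -0.432  0.015] [ 0.488 -0.316  0.261]
turq [ 0.554 -0.512  0.016] [ 0.616 -0.324  0.253]
```

```bash
sed -i 's/print((list(d.round(4))+list((rv\/n\/(np.pi\/2)).round(4))))/print(np.round(np.r_[d,rv\/n\/(np.pi\/2)],4).tolist())/' h.py; python3 - <<'E'
from h import *
plan([.524,-.371,.11],1.426,n=3)
E
```

```text
n 3 dp [-0.0043 -0.0379 -0.0978] rv [-0.002 -0.003  0.058]
[-0.0256, -0.0005, 0.0651, -0.0005, -0.0007, 0.0122]
[-0.0256, -0.0001, 0.0652, -0.0005, -0.0007, 0.0122]
[-0.0255, 0.0003, 0.0652, -0.0005, -0.0007, 0.0122]
```

Request:
{"op": "arm_command", "data": {"targets": [[[0,-0.0256,0,0.065,0,0,0.0122],[0,-0.0256,0,0.065,0,0,0.0122],[0,-0.0256,0,0.065,0,0,0.0122],[0,0,0,0,0,0,0]]]}}

```text
time_s: 1.95
position: [0.5213, -0.3746, 0.1096]
eef_rot: [-0.001, 0.759, 0.651, 0.0]
contact_force: [-0.9, 0.7, 0.0]
opening: 0.0854
```

```bash
python3 - <<'E'
from h import *
s=readout.sense();print(s['time_s'],s['position'],s['eef_rot'])
d=look('wrist');cv2.imwrite('pics/w2.png',d['color']);P=cloud(d)
for ce,st,Q in comps(d,105,125): print(ce.round(),st,np.nanmedian(Q,0).round(4))
plan([.524,-.371,.026],1.426,n=4)
E
```

```text
1.95 [ 0.52133501 -0.37463477  0.10956253] [-8.56461695e-04  7.59243023e-01  6.50806624e-01  1.92290389e-04]
[357. 206.] [ 347  173   21   66 1206] [ 0.5486 -0.3661  0.0719]
n 4 dp [ 0.0019  0.0037 -0.0855] rv [ 0.001 -0.    -0.008]
[0.002, 0.0006, 0.0428, 0.0002, -0.0, -0.0013]
[0.002, 0.0006, 0.0428, 0.0002, -0.0, -0.0013]
[0.002, 0.0006, 0.0428, 0.0002, -0.0, -0.0013]
[0.002, 0.0006, 0.0428, 0.0002, -0.0, -0.0013]
```

View pics/w2.png

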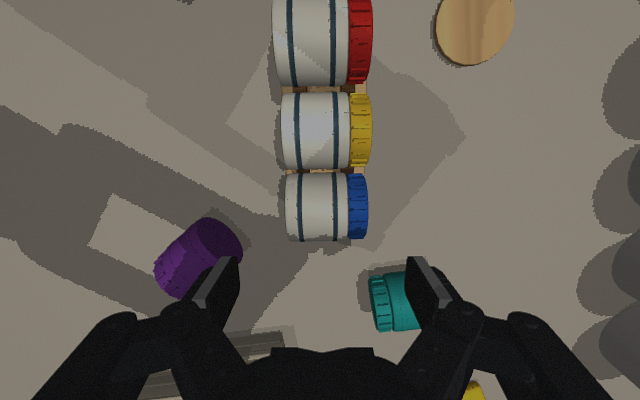

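The near view has the blue-lidded jar centred between the fingers at about (326,205). The purple tip at (242,225) and the turquoise at (395,300) both lie outside the finger paths, so I go down.

Request:
{"op": "arm_command", "data": {"targets": [[[0,0.003,0.001,0.0428,0,0,-0.0013],[0,0.002,0.001,0.0428,0,0,-0.0013],[0,0.002,0,0.0428,0,0,-0.0013],[0,0.002,0,0.041,0,0,-0.0013],[0,0,0,0,0,0,0]]]}}

```text
time_s: 2.62
position: [0.5265, -0.3728, 0.0349]
eef_rot: [0.006, 0.757, 0.654, 0.001]
contact_force: [0.0, -0.2, 0.4]
opening: 0.0854
```

Request:
{"op": "arm_command", "data": {"targets": [[[1,0,0,0,0,0,0],[1,0,0,0,0,0,0],[1,0,0,0,0,0,0],[1,0,0,0,0,0,0],[1,0,0,0,0,0,0],[1,0,0,0,0,0,0]]], "newtons": 70}}

```text
time_s: 3.38
position: [0.5273, -0.3735, 0.0381]
eef_rot: [0.008, 0.757, 0.654, 0.001]
contact_force: [-0.2, -0.1, -3.9]
opening: 0.06
```

Request:
{"op": "arm_command", "data": {"targets": [[[0,0,0,0,0,0,0],[0,0,0,0,0,0,0],[0,0,0,0,0,0,0],[0,0,0,0.02,-0.008,0,0],[0,0,0,0.018,0,0,0],[0,0,0,0,0,0,0]]]}}

```text
time_s: 4.12
position: [0.5279, -0.3739, 0.018]
eef_rot: [0.014, 0.757, 0.654, 0.006]
contact_force: [-0.2, -0.0, -0.1]
opening: 0.0854
```

```bash
python3 - <<'E'
from h import *
s=readout.sense();print(s['opening'],s['position'],s['contact_force'])
plan([.525,-.371,.022],1.426,n=2)
d=look('wrist')
for ce,st,Q in comps(d,105,125): print(ce.round(),st,np.nanmedian(Q,0).round(4))
E
```

```text
0.08544074570769218 [ 0.52785716 -0.37391156  0.01804088] [-0.23166441 -0.02826926 -0.14706286]
n 2 dp [-0.0029  0.0029  0.004 ] rv [ 0.028  0.009 -0.001]
[0.0024, -0.0031, -0.0041, 0.009, 0.0028, -0.0002]
[0.0025, -0.0032, -0.004, 0.009, 0.0028, -0.0002]
[373. 267.] [ 352  213   40  108 3297] [ 0.5505 -0.3626  0.0716]
```

Request:
{"op": "arm_command", "data": {"targets": [[[0,0.0024,-0.003,-0.006,0.009,0.003,0],[0,0.0024,-0.003,-0.006,0.009,0.003,0],[0,0,0,0,0,0,0],[1,0,0,0,0,0,0],[1,0,0,0,0,0,0],[1,0,0,0,0,0,0],[1,0,0,0,0,0,0],[1,0,0,0,0,0,0]]], "newtons": 70}}

```text
time_s: 5.18
position: [0.5257, -0.3714, 0.0262]
eef_rot: [-0.0, 0.756, 0.654, -0.0]
contact_force: [-2.0, 0.2, 1.2]
opening: 0.0608
```

```bash
python3 - <<'E'
from h import *
plan([.525,-.371,.022],1.426,n=1)
E
```

```text
n 1 dp [-0.0007  0.0004 -0.0042] rv [-0.  0. -0.]
[0.0006, -0.0015, 0.0084, -0.0001, 0.0001, -0.0002]
```

Request:
{"op": "arm_command", "data": {"targets": [[[1,0,0,-0.04,0,0,0],[1,0,0,-0.06,0,0,0],[1,0,0,-0.1,0,0,0],[1,0,0,-0.1,0,0,0],[1,0,0,0,0,0,0]]]}}

```text
time_s: 5.8
position: [0.525, -0.3708, 0.1846]
eef_rot: [-0.001, 0.757, 0.654, -0.0]
contact_force: [1.2, 0.5, -4.1]
opening: 0.0607
```

```bash
python3 - <<'E'
from h import *
plan([.48,-.10,.18],1.53)
E
```

```text
n 6 dp [-0.045   0.2708 -0.0046] rv [-0.001 -0.    -0.105]
[0.0871, -0.0279, 0.0016, -0.0001, -0.0001, -0.0111]
[0.0876, -0.0264, 0.0016, -0.0001, -0.0001, -0.0111]
[0.0881, -0.0249, 0.0016, -0.0001, -0.0001, -0.0111]
[0.0885, -0.0233, 0.0016, -0.0001, -0.0001, -0.0111]
[0.0889, -0.0218, 0.0015, -0.0001, -0.0001, -0.0111]
[0.0892, -0.0202, 0.0015, -0.0001, -0.0001, -0.0111]
```

Weight 4 N is on the wrist, so the jar is held.

Request:
{"op": "arm_command", "data": {"targets": [[[1,0.06,-0.02,0,0,0,-0.0111],[1,0.0876,-0.0264,0,0,0,-0.0111],[1,0.0881,-0.0249,0,0,0,-0.0111],[1,0.0885,-0.0233,0,0,0,-0.0111],[1,0.0889,-0.0218,0,0,0,-0.0111],[1,0.07,-0.018,0,0,0,-0.0111],[1,0.03,-0.01,0,0,0,0],[1,0,0,0,0,0,0]]]}}

```text
time_s: 6.8
position: [0.4728, -0.0998, 0.1824]
eef_rot: [-0.004, 0.721, 0.693, -0.001]
contact_force: [0.1, -0.7, -4.9]
opening: 0.0604
```

```bash
python3 - <<'E'
from h import *
s=readout.sense();print(s['time_s'],s['position'],s['eef_rot'],s['opening'],s['contact_force'])
d=look('wrist');cv2.imwrite('pics/w3.png',d['color']);P=cloud(d)
np.savez('w3.npz',c=d['color'],P=P,T=d['T'])
for ce,st,Q in comps(d,8,22,90,40): print(ce.round(),st,np.nanmedian(Q,0).round(4),np.nanmin(Q,0).round(3),np.nanmax(Q,0).round(3))
E
```

```text
6.8 [ 0.47281884 -0.09982305  0.18242403] [-0.00360494  0.72079233  0.69314108 -0.00092655] 0.06044362638328645 [ 0.11480895 -0.69382124 -4.92278642]
[573.  19.] [565   0  18  40 369] [0.7342 0.0585 0.008 ] [0.732 0.04  0.001] [0.736 0.076 0.015]
[611.  18.] [ 579    0   61   45 2000] [0.7672 0.0565 0.0133] [0.738 0.032 0.011] [0.803 0.073 0.017]
[564. 126.] [544 107  40  38 887] [ 0.7446 -0.0479  0.0131] [ 0.708 -0.068  0.   ] [ 0.763 -0.028  0.045]
[325. 146.] [ 291  116   67   62 3459] [ 0.4768 -0.0598  0.0082] [ 0.438 -0.096  0.005] [ 0.514 -0.028  0.036]
[545. 172.] [541 161   9  19  73] [ 0.7342 -0.1003  0.0114] [ 0.733 -0.109  0.006] [ 0.736 -0.086  0.015]
[555. 173.] [550 163  11  17 134] [ 0.744  -0.1009  0.0134] [ 0.738 -0.108  0.011] [ 0.752 -0.089  0.015]
[626. 172.] [609 165  31  13 278] [ 0.8263 -0.1027  0.0132] [ 0.805 -0.109  0.011] [ 0.843 -0.095  0.015]
[253. 217.] [242 207  22  22 264] [ 0.3853 -0.141   0.0177] [ 0.371 -0.157  0.009] [ 0.396 -0.13   0.021]
[469. 279.] [ 445  259   48   42 1539] [ 0.6626 -0.2441  0.0076] [ 0.525 -0.277 -0.001] [ 0.696 -0.089  0.256]
[347. 331.] [341 312  14  37 268] [ 0.4986 -0.3227  0.0079] [ 0.479 -0.354  0.006] [ 0.509 -0.089  0.277]
```

View pics/w3.png

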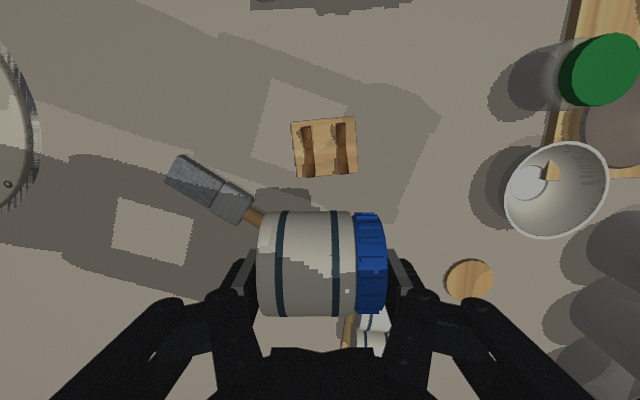

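The held jar (322,264) sits level between the fingers. The cradle is clear at (325,146).

```bash
python3 - <<'E'
from h import *
D=np.load('w3.npz');P=D['P']
Q=P[105:190,280:370].reshape(-1,3);
B=Q[(Q[:,2]>.0055)&(Q[:,2]<.04)]
r=cv2.minAreaRect((B[:,:2]*1000).astype(np.float32));print('board',r)
T=Q[(Q[:,2]>.028)&(Q[:,2]<.04)];print(len(T))
for lab in(0,1):
    m=T[(T[:,0]>.476)==lab]
    for sgn in(0,1):
        k=m[(m[:,1]>-.061)==sgn];print(lab,sgn,len(k),k.mean(0).round(4) if len(k) else '')
# held jar
J=P[205:320,250:395].reshape(-1,3);J=J[(J[:,2]>.16)&(J[:,2]<.26)]
s=readout.sense();R0=q2R(s['eef_rot']);L=(J-s['position'])@R0
print('jar in tool',np.percentile(L,[1,50,99],axis=0).round(4))
from scipy.optimize import least_squares
# jar axis ~ tool y; circle in x-z (white part y<.01)
print('ysign lid', 'see')
W=L[(abs(L[:,1])<.03)&(L[:,0]>-.03)]
f=least_squares(lambda x:np.hypot(W[:,0]-x[0],W[:,2]-x[1])-.028,[0,-.02],loss='soft_l1',f_scale=.001);print('axis at tool x,z',f.x.round(4),np.median(abs(f.fun)).round(4))
E
```

```text
board ((475.8313293457031, -61.9398078918457), (73.88036346435547, 65.94203186035156), 3.3443233966827393)
330
0 0 83 [ 0.4583 -0.0854  0.0321]
0 1 83 [ 0.4555 -0.0403  0.0323]
1 0 80 [ 0.4961 -0.0833  0.0322]
1 1 84 [ 0.4936 -0.0382  0.0322]
jar in tool [[-0.0179 -0.0313 -0.0592]
 [ 0.0123 -0.0009 -0.0468]
 [ 0.0287  0.0307 -0.0187]]
ysign lid see
axis at tool x,z [ 0.0005 -0.0227] 0.0006
```

```bash
python3 - <<'E'
from h import *
plan([.4758,-.062,.085],1.629,n=3)
E
```

```text
n 3 dp [ 0.0028  0.0384 -0.0974] rv [-0.006 -0.004 -0.098]
[0.0254, 0.0013, 0.065, -0.0014, -0.0008, -0.0207]
[0.0254, 0.002, 0.065, -0.0014, -0.0008, -0.0207]
[0.0255, 0.0027, 0.0649, -0.0014, -0.0008, -0.0207]
```

Request:
{"op": "arm_command", "data": {"targets": [[[1,0.0254,0.0015,0.045,-0.0014,-0.001,-0.0207],[1,0.0254,0.002,0.065,-0.0014,-0.001,-0.0207],[1,0.0255,0.0025,0.065,-0.0014,-0.001,-0.0207],[1,0,0,0.01,0,0,0],[1,0,0,0,0,0,0]]]}}

```text
time_s: 7.48
position: [0.4775, -0.0666, 0.0879]
eef_rot: [0.001, 0.688, 0.726, -0.001]
contact_force: [0.2, 0.4, -2.5]
opening: 0.0609
```

```bash
python3 - <<'E'
from h import *
print(readout.sense()['eef_rot'])
plan([.4758,-.062,.03],1.629,n=3)
E
```

```text
[ 0.00107233  0.68764965  0.72604145 -0.00078526]
n 3 dp [-0.0017  0.0046 -0.0579] rv [ 0.     0.003 -0.004]
[0.0032, -0.001, 0.0386, 0.0001, 0.0006, -0.0008]
[0.0032, -0.0009, 0.0386, 0.0001, 0.0006, -0.0008]
[0.0032, -0.0009, 0.0386, 0.0001, 0.0006, -0.0008]
```

Request:
{"op": "arm_command", "data": {"targets": [[[1,0.005,-0.0015,0.03,0,0,-0.001],[1,0.004,-0.001,0.04,0,0,-0.001],[1,0.003,-0.001,0.034,0,0,-0.001],[1,0,0,0,0,0,0],[1,0,0,0,0,0,0]]]}}

```text
time_s: 8.1
position: [0.4773, -0.0632, 0.0364]
eef_rot: [0.003, 0.687, 0.726, 0.0]
contact_force: [-0.1, 0.8, -4.1]
opening: 0.0605
```

```bash
python3 - <<'E'
from h import *
s=readout.sense();print(s['position'],s['contact_force'],s['eef_rot'])
plan([.4758,-.062,.0269],1.629,n=1)
E
```

```text
[ 0.47734295 -0.06320838  0.0363531 ] [-0.12600323  0.75604744 -4.05918028] [3.45779858e-03 6.87267380e-01 7.26396278e-01 1.97542753e-04]
n 1 dp [-0.0015  0.0012 -0.0095] rv [ 0.005  0.005 -0.003]
[0.0027, -0.003, 0.0189, 0.0032, 0.003, -0.0018]
```

Request:
{"op": "arm_command", "data": {"targets": [[[1,0.0025,-0.003,0.01,0.003,0.003,0],[1,0,0,0.006,0,0,0],[1,0,0,0.003,0,0,0],[1,0,0,0,0,0,0]]]}}

```text
time_s: 8.6
position: [0.4765, -0.0624, 0.0275]
eef_rot: [0.001, 0.687, 0.726, 0.001]
contact_force: [0.1, -0.3, -3.4]
opening: 0.0608
```

Request:
{"op": "arm_command", "data": {"targets": [[[1,0,0,0.004,0,0,0],[1,0,0,0.002,0,0,0],[1,0,0,0,0,0,0]]]}}

```text
time_s: 8.98
position: [0.4769, -0.0623, 0.0265]
eef_rot: [0.001, 0.687, 0.726, 0.001]
contact_force: [0.4, 0.1, -3.6]
opening: 0.0608
```

Request:
{"op": "arm_command", "data": {"targets": [[[1,0,0,0.006,0,0,0],[1,0,0,0.003,0,0,0],[1,0,0,0,0,0,0]]]}}

```text
time_s: 9.35
position: [0.4772, -0.0623, 0.0265]
eef_rot: [0.002, 0.687, 0.726, 0.001]
contact_force: [-0.1, -0.2, -4.7]
opening: 0.0607
```

Request:
{"op": "arm_command", "data": {"targets": [[[1,0,0,0.012,0,0,0],[1,0,0,0.004,0,0,0],[1,0,0,0,0,0,0]]]}}

```text
time_s: 9.72
position: [0.479, -0.0626, 0.0254]
eef_rot: [0.004, 0.687, 0.726, 0.002]
contact_force: [-1.7, 1.0, -2.4]
opening: 0.0606
```

Request:
{"op": "arm_command", "data": {"targets": [[[0.5,0,0,0,0,0,0],[0,0,0,0,0,0,0],[0,0,0,0,0,0,0],[0,0,0,0,0,0,0],[0,0,0,-0.06,0,0,0],[0,0,0,-0.1,0,0,0],[0,0,0,-0.1,0,0,0],[0,0,0,-0.1,0,0,0],[0,-0.08,0,0,0,0,0],[0,0,0,0,0,0,0]]]}}

```text
time_s: 10.98
position: [0.4798, -0.103, 0.2108]
eef_rot: [0.005, 0.687, 0.727, 0.002]
contact_force: [-0.4, 1.2, -0.3]
opening: 0.0854
```

```bash
cat >> h.py <<'E'
from scipy.optimize import least_squares
def cyl(Q,a0,r=.028):
    def res(x):
        w=np.array([-np.sin(x[0]),np.cos(x[0])]);return np.hypot(Q[:,:2]@w-x[1],Q[:,2]-x[2])-r
    m=Q.mean(0);w=np.array([-np.sin(a0),np.cos(a0)])
    f=least_squares(res,[a0,m[:2]@w,m[2]-.02],loss='soft_l1',f_scale=.001);a,o,z=f.x
    u=np.array([np.cos(a),np.sin(a)]);w=np.array([-u[1],u[0]]);t=Q[:,:2]@u;lo,hi=np.percentile(t,[.5,99.5])
    print('yaw',a.round(4),'z',z.round(4),'len',(hi-lo).round(4),'ctr',(u*(lo+hi)/2+w*o).round(4),'res',np.median(abs(f.fun)).round(4),len(Q))
E
python3 - <<'E'
from h import *
s=readout.sense();print(s['time_s'],s['position'],s['eef_rot'],s['opening'])
d=look('wrist');P=cloud(d);cv2.imwrite('pics/w4.png',d['color'])
for ce,st,Q in comps(d,105,125): print(ce.round(),st,np.nanmedian(Q,0).round(4))
m=(np.hypot(P[...,0]-.476,P[...,1]+.062)<.045)&(P[...,2]>.052)&(P[...,2]<.085)
cyl(P[m],.058)
np.savez('w4.npz',c=d['color'],P=P)
E
```

```text
10.975 [ 0.47977485 -0.10299852  0.2107842 ] [0.00488256 0.68695912 0.7266769  0.00200144] 0.08544888910198735
[343. 145.] [336 121  15  49 642] [ 0.5006 -0.0573  0.0721]
yaw 0.0421 z 0.0487 len 0.0611 ctr [ 0.4771 -0.0621] res 0.0006 2921
```

View pics/w4.png

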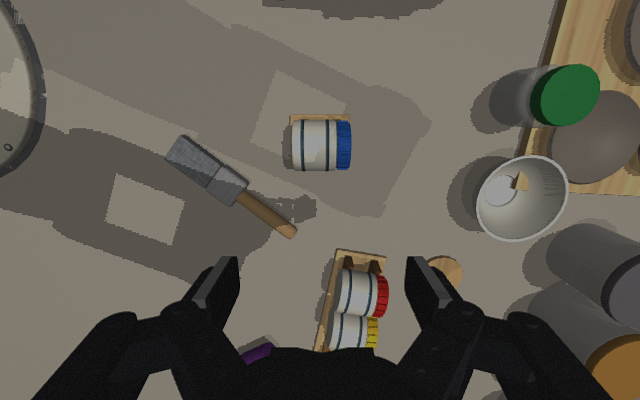

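The jar lies seated in the cradle at (320,145), blue lid to the right. The brush end is at (293,235), well clear. Next I turn a quarter turn above it for the grasp across the body.

```bash
python3 - <<'E'
from h import *
plan([.477,-.062,.15],.055)
E
```

```text
n 10 dp [-0.0029  0.04   -0.0611] rv [ 0.011 -0.005  1.573]
[0.0081, -0.0002, 0.0122, 0.0007, -0.0003, 0.1001]
[0.0079, -0.0015, 0.0122, 0.0007, -0.0003, 0.1001]
[0.0076, -0.0027, 0.0122, 0.0007, -0.0003, 0.1001]
[0.0071, -0.0038, 0.0122, 0.0007, -0.0003, 0.1001]
[0.0064, -0.0049, 0.0122, 0.0007, -0.0003, 0.1001]
[0.0056, -0.0058, 0.0122, 0.0007, -0.0003, 0.1001]
[0.0046, -0.0066, 0.0122, 0.0007, -0.0003, 0.1001]
[0.0035, -0.0072, 0.0122, 0.0007, -0.0003, 0.1001]
[0.0023, -0.0077, 0.0122, 0.0007, -0.0003, 0.1001]
[0.0011, -0.008, 0.0122, 0.0007, -0.0003, 0.1001]
```

Request:
{"op": "arm_command", "data": {"targets": [[[0,0.008,0,0.0122,0.001,0,0.1],[0,0.008,-0.0015,0.0122,0.001,0,0.1],[0,0.0076,-0.0027,0.0122,0.001,0,0.1],[0,0.007,-0.0038,0.0122,0.001,0,0.1],[0,0.0064,-0.005,0.0122,0.001,0,0.1],[0,0.0056,-0.0058,0.0122,0.001,0,0.1],[0,0.0046,-0.0066,0.0122,0.001,0,0.1],[0,0.0035,-0.0072,0.0122,0,0,0.1],[0,0.0023,-0.0077,0.0122,0,0,0.1],[0,0.001,-0.008,0.0122,0,0,0.1],[0,0,0,0,0,0,0]]]}}

```text
time_s: 12.4
position: [0.4758, -0.0522, 0.1446]
eef_rot: [-0.003, 1.0, 0.006, -0.002]
contact_force: [0.4, -0.8, 0.2]
opening: 0.0853
```

```bash
python3 - <<'E'
from h import *
print(readout.sense()['eef_rot'])
plan([.477,-.062,.08],.055,n=2)
E
```

```text
[-0.00295725  0.99997732  0.00572862 -0.00194621]
n 2 dp [ 0.0012 -0.0098 -0.0646] rv [-0.006  0.004 -0.044]
[0.0014, 0.0102, 0.0646, -0.0019, 0.0012, -0.0139]
[0.001, 0.01, 0.0646, -0.0019, 0.0012, -0.0139]
```

Request:
{"op": "arm_command", "data": {"targets": [[[0,0.0014,0.01,0.06,-0.002,0.001,-0.014],[0,0.001,0.01,0.066,-0.002,0.001,-0.014],[0,0,0,0,0,0,0]]]}}

```text
time_s: 12.78
position: [0.4774, -0.0612, 0.0811]
eef_rot: [0.0, 0.999, 0.035, 0.0]
contact_force: [-0.3, 0.0, 0.9]
opening: 0.0852
```

```bash
python3 - <<'E'
from h import *
print(readout.sense()['eef_rot'])
plan([.477,-.062,.0326],.055,n=3)
d=look('wrist')
for ce,st,Q in comps(d,105,125): print(ce.round(),st,np.nanmedian(Q,0).round(4))
E
```

```text
[2.38819829e-04 9.99384811e-01 3.50683568e-02 3.90878042e-04]
n 3 dp [-0.0004 -0.0008 -0.0485] rv [ 0.    -0.001  0.015]
[-0.0004, 0.0005, 0.0323, 0.0001, -0.0002, 0.0032]
[-0.0003, 0.0005, 0.0323, 0.0001, -0.0002, 0.0032]
[-0.0003, 0.0005, 0.0323, 0.0001, -0.0002, 0.0032]
[324. 193.] [ 286  175   78   38 2481] [ 0.5057 -0.0602  0.0684]
```

Request:
{"op": "arm_command", "data": {"targets": [[[0,0,0.001,0.032,0,0,0.003],[0,0,0.001,0.034,0,0,0.003],[0,0,0,0.034,0,0,0.003],[0,0,0,0,0,0,0],[0,0,0,0,0,0,0]]]}}

```text
time_s: 13.45
position: [0.48, -0.0624, 0.0322]
eef_rot: [0.001, 1.0, 0.028, 0.003]
contact_force: [-0.5, 0.4, 0.6]
opening: 0.0856
```

Request:
{"op": "arm_command", "data": {"targets": [[[0,-0.007,0,0.001,0.002,-0.003,0],[0,0,0,0,0,0,0],[1,0,0,0,0,0,0],[1,0,0,0,0,0,0],[1,0,0,0,0,0,0],[1,0,0,0,0,0,0],[1,0,0,0,0,0,0],[1,0,0,0,0,0,0]]], "newtons": 70}}

```text
time_s: 14.45
position: [0.477, -0.0628, 0.034]
eef_rot: [-0.0, 1.0, 0.028, 0.002]
contact_force: [-1.1, -0.4, 1.1]
opening: 0.0487
```

```bash
python3 - <<'E'
from h import *
s=readout.sense();print(s['opening'],s['position'],s['contact_force'],s['ft_torque'])
d=look('wrist');cv2.imwrite('pics/w5.png',d['color']);P=cloud(d)
m=(np.hypot(P[...,0]-.476,P[...,1]+.062)<.04)&(P[...,2]>.05)&(P[...,2]<.085)
cyl(P[m],.058)
E
```

```text
0.04871103196871635 [ 0.4770414  -0.06276077  0.03397036] [-1.05164636 -0.4032773   1.1322738 ] [-0.01590657  0.15405955 -0.05968064]
yaw 0.055 z 0.0488 len 0.0605 ctr [ 0.4791 -0.0619] res 0.0009 13247
```

View pics/w5.png

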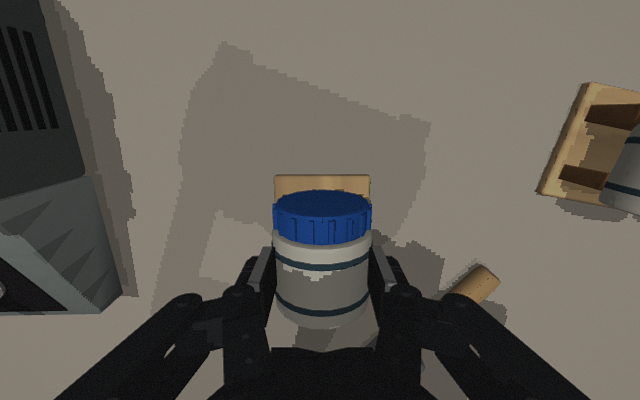

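The picture shows the pads on both sides of the body at (265,280) and (380,280). The opening reads 49 mm instead of 56, so the pads sit too high or tilted. I regrip 6 mm lower.

Request:
{"op": "arm_command", "data": {"targets": [[[0,0,0,0,0,0,0],[0,0,0,0,0,0,0],[0,0,0,0,0,0,0],[0,0.003,0,0.014,0.002,0,0],[0,0,0,0,0,0,0],[1,0,0,0,0,0,0],[1,0,0,0,0,0,0],[1,0,0,0,0,0,0],[1,0,0,0,0,0,0],[1,0,0,0,0,0,0],[1,0,0,0,0,0,0]]], "newtons": 70}}

```text
time_s: 15.88
position: [0.4788, -0.0625, 0.0271]
eef_rot: [-0.002, 1.0, 0.028, 0.002]
contact_force: [-1.0, 0.7, 1.4]
opening: 0.0522
```

Request:
{"op": "arm_command", "data": {"targets": [[[1,0,0,-0.03,0,0,0],[1,0,0,-0.04,0,0,0],[1,0,0,0,0,0,0]]], "newtons": 80}}

```text
time_s: 16.25
position: [0.4786, -0.0626, 0.0641]
eef_rot: [-0.002, 1.0, 0.028, 0.002]
contact_force: [-0.7, -0.1, -4.6]
opening: 0.0518
```

```bash
python3 - <<'E'
from h import *
s=readout.sense();print(s['opening'],s['position'],s['contact_force'],s['ft_torque'])
d=look('wrist');P=cloud(d)
c=s['position']
m=(np.hypot(P[...,0]-c[0],P[...,1]-c[1])<.04)&(P[...,2]>c[2]+.022)&(P[...,2]<c[2]+.055)
cyl(P[m],.058);R0=q2R(s['eef_rot'])
for ce,st,Q in comps(d,105,125): 
  if st[4]>1000: print(ce.round(),st,((np.nanmedian(Q,0)-c)@R0).round(4))
plan([.477,-.04,.21],.055)
E
```

```text
0.05179578532126814 [ 0.47859399 -0.06263986  0.06409282] [-0.67413818 -0.11638974 -4.59662271] [-0.03535456  0.02552171  0.0129696 ]
yaw 0.0565 z 0.0855 len 0.0608 ctr [ 0.4789 -0.0619] res 0.0009 14764
[322. 224.] [ 271  195  103   60 5139] [ 0.029  -0.0006 -0.0398]
n 3 dp [-0.0011  0.0225  0.1469] rv [-0.005 -0.002  0.002]
[0.0004, -0.0155, -0.0978, -0.001, -0.0005, 0.0004]
[0.0003, -0.0153, -0.0979, -0.001, -0.0005, 0.0004]
[0.0002, -0.0152, -0.0979, -0.001, -0.0005, 0.0004]
```

Held firmly: the jar rose with the tool and its weight shows on the wrist. Next I go up and over to survey the mill.

Request:
{"op": "arm_command", "data": {"targets": [[[1,0,-0.015,-0.09,0,0,0],[1,0,-0.015,-0.1,0,0,0],[1,0,-0.015,-0.1,0,0,0],[1,0,0,-0.02,0,0,0],[1,0,0,0,0,0,0]]]}}

```text
time_s: 16.92
position: [0.4749, -0.0399, 0.2182]
eef_rot: [-0.003, 1.0, 0.028, -0.002]
contact_force: [-0.1, 0.0, -5.0]
opening: 0.0516
```

```bash
python3 - <<'E'
from h import *
plan([.545,.09,.235],1.64)
E
```

```text
n 10 dp [0.0701 0.1299 0.0168] rv [-0.008 -0.002 -1.584]
[0.0155, -0.0252, -0.0032, -0.0005, -0.0001, -0.1008]
[0.0192, -0.0224, -0.0033, -0.0005, -0.0001, -0.1008]
[0.0225, -0.0191, -0.0033, -0.0005, -0.0001, -0.1008]
[0.0253, -0.0153, -0.0033, -0.0005, -0.0001, -0.1008]
[0.0274, -0.0111, -0.0033, -0.0005, -0.0001, -0.1008]
[0.0288, -0.0067, -0.0033, -0.0005, -0.0001, -0.1008]
[0.0295, -0.002, -0.0034, -0.0005, -0.0001, -0.1008]
[0.0294, 0.0026, -0.0034, -0.0005, -0.0001, -0.1008]
[0.0286, 0.0072, -0.0034, -0.0005, -0.0001, -0.1008]
[0.0271, 0.0117, -0.0034, -0.0005, -0.0001, -0.1008]
```

Request:
{"op": "arm_command", "data": {"targets": [[[1,0.0155,-0.025,-0.0033,-0.001,0,-0.1],[1,0.019,-0.0224,-0.0033,-0.001,0,-0.1],[1,0.0225,-0.019,-0.0033,-0.001,0,-0.1],[1,0.025,-0.015,-0.0033,0,0,-0.1],[1,0.027,-0.011,-0.0033,0,0,-0.1],[1,0.029,-0.007,-0.0033,0,0,-0.1],[1,0.0295,-0.002,-0.0033,0,0,-0.1],[1,0.0295,0.003,-0.0033,0,0,-0.1],[1,0.0286,0.007,-0.0033,0,0,-0.1],[1,0.027,0.012,-0.0033,0,0,-0.1],[1,0,0,0,0,0,0]]]}}

```text
time_s: 18.3
position: [0.5395, 0.0927, 0.2093]
eef_rot: [-0.015, 0.669, 0.743, -0.011]
contact_force: [1.1, -0.6, -3.4]
opening: 0.0516
```

```bash
python3 - <<'E'
from h import *
s=readout.sense();print(s['time_s'],s['position'],s['eef_rot'],s['opening'])
d=look('wrist');P=cloud(d);cv2.imwrite('pics/w6.png',d['color']);np.savez('w6.npz',c=d['color'],P=P,T=d['T'],f=d['f'],cx=d['cx'],cy=d['cy'],p=s['position'],q=s['eef_rot'])
for k,a in(('blue',(105,125)),('or',(5,18))):
  for ce,st,Q in comps(d,*a): print(k,ce.round(),st,np.nanmedian(Q,0).round(4))
E
```

```text
18.3 [0.53946017 0.09266068 0.2092529 ] [-0.01462494  0.66949617  0.7425967  -0.01054158] 0.05160994970496271
blue [322. 225.] [ 270  196  104   59 5118] [0.5376 0.1219 0.2493]
or [279. 138.] [272 132  14  13 103] [0.4842 0.1403 0.069 ]
```

View pics/w6.png

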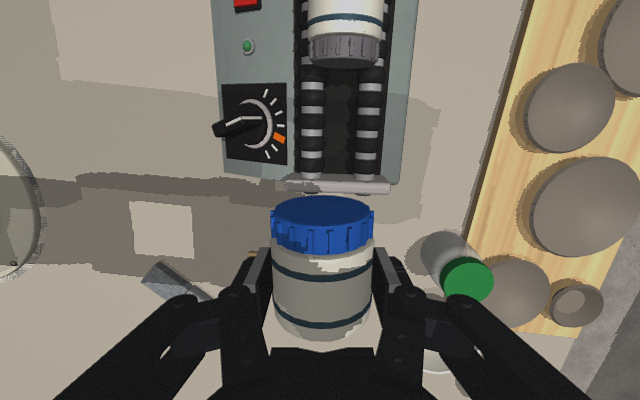

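The view shows the rollers (columns 312 and 368, rows 60–180) free between the cheek (338,186) and the grey lid (345,50). The knob is at about (245,124) and the orange mark at (279,138).

```bash
python3 - <<'E'
from h import *
D=np.load('w6.npz');P=D['P'];c=D['c'];
sub=P[0:195,280:420]
Q=sub.reshape(-1,3)
# rollers: cylinder fits r=.013 each
for c0,c1 in((298,326),(355,385)):
    A=P[72:178,c0:c1].reshape(-1,3);A=A[(A[:,2]>.097)&(A[:,2]<.112)]
    cyl(A,1.64,.013)
A=Q[(Q[:,2]>.1075)&(Q[:,2]<.118)&(Q[:,1]<.15)]; 
C=P[178:196,275:400].reshape(-1,3);C=C[(C[:,2]>.107)&(C[:,2]<.118)]
print('cheek',cv2.minAreaRect((C[:,:2]*1000).astype(np.float32)),C.mean(0).round(4))
G=P[0:70,300:395].reshape(-1,3);G=G[(G[:,2]>.12)&(G[:,2]<.165)]
cyl(G,1.64);print('grey jar min y along',np.percentile(G,[.5,1,2],axis=0)[:,1].round(4))
L=P[35:70,300:390].reshape(-1,3);L=L[(L[:,2]>.11)&(L[:,2]<.165)];print('lid end',np.percentile(L[:,1],[.3,1,3,10,20]).round(4))
# deck edges
# held jar
p=D['p'];R0=q2R(D['q']);m=(np.hypot(P[...,0]-p[0],P[...,1]-p[1])<.045)&(P[...,2]>p[2]+.02)&(P[...,2]<p[2]+.056)
cyl(P[m],1.64)
H=(P[m]-p)@R0;f=least_squares(lambda x:np.hypot(H[:,1]-x[0]-x[2]*H[:,0],H[:,2]-x[1]-x[3]*H[:,0])-.028,[0,-.02,0,0],loss='soft_l1',f_scale=.001);print('tool y,z,slopes',f.x.round(4),np.percentile(H[:,0],[.5,99.5]).round(4))
E
```

```text
yaw 1.6483 z 0.1165 len 0.0926 ctr [0.5192 0.1557] res 0.0023 2540
yaw 1.6777 z 0.1166 len 0.0915 ctr [0.5688 0.1613] res 0.0022 2490
cheek ((548.9471435546875, 105.11392211914062), (99.25729370117188, 12.487926483154297), 4.575612545013428) [0.5486 0.1058 0.1113]
yaw 1.6542 z 0.1251 len 0.0378 ctr [0.5391 0.2266] res 0.0011 4744
grey jar min y along [0.2064 0.2066 0.207 ]
lid end [0.2062 0.2064 0.2067 0.2076 0.2086]
yaw 1.6781 z 0.2306 len 0.0606 ctr [0.5397 0.094 ] res 0.0009 14973
tool y,z,slopes [-0.0003 -0.0213  0.0033  0.0714] [-0.0286  0.0319]
```

```bash
python3 - <<'E'
from h import *
D=np.load('w6.npz');P=D['P'];p=D['p'];R0=q2R(D['q']);m=(np.hypot(P[...,0]-p[0],P[...,1]-p[1])<.045)&(P[...,2]>p[2]+.02)&(P[...,2]<p[2]+.056)
H=(P[m]-p)@R0;H=H[H[:,0]<.01];f=least_squares(lambda x:np.hypot(H[:,1]-x[0]-x[2]*H[:,0],H[:,2]-x[1]-x[3]*H[:,0])-.028,[0,-.02,0,0],loss='soft_l1',f_scale=.001);print('tool y,z,slopes',f.x.round(4),np.median(abs(f.fun)))
plan([.5446,.1572,.165],1.654,n=4)
E
```

```text
tool y,z,slopes [-0.0004 -0.0222  0.0016 -0.0197] 0.00045065491826747767
n 4 dp [ 0.0054  0.065  -0.0442] rv [-0.036 -0.007  0.017]
[0.0319, 0.0068, 0.0221, -0.0057, -0.0011, 0.0028]
[0.032, 0.0064, 0.0221, -0.0057, -0.0011, 0.0028]
[0.032, 0.0061, 0.0221, -0.0057, -0.0011, 0.0028]
[0.0321, 0.0057, 0.0221, -0.0057, -0.0011, 0.0028]
```

Request:
{"op": "arm_command", "data": {"targets": [[[1,0.032,0.0068,0.01,-0.006,-0.001,0.003],[1,0.032,0.0064,0.02,-0.006,-0.001,0.003],[1,0.032,0.006,0.022,-0.006,-0.001,0.003],[1,0.032,0.0057,0.022,-0.006,-0.001,0.003],[1,0.005,0,0.005,0,0,0],[1,0,0,0,0,0,0]]]}}

```text
time_s: 19.1
position: [0.5432, 0.1618, 0.1644]
eef_rot: [-0.0, 0.684, 0.729, 0.0]
contact_force: [-0.1, -0.2, -4.3]
opening: 0.0515
```

```bash
python3 - <<'E'
from h import *
print(readout.sense()['eef_rot'])
plan([.5446,.1572,.125],1.654,n=2)
E
```

```text
[-9.00852309e-05  6.84090447e-01  7.29397168e-01  1.51017415e-04]
n 2 dp [ 0.0014 -0.0046 -0.0394] rv [ 0.    -0.    -0.019]
[-0.0047, 0.0011, 0.0394, 0.0, -0.0001, -0.0061]
[-0.0047, 0.001, 0.0394, 0.0, -0.0001, -0.0061]
```

Request:
{"op": "arm_command", "data": {"targets": [[[1,-0.005,0.001,0.03,0,0,-0.006],[1,-0.005,0.001,0.04,0,0,-0.006],[1,0,0,0.004,0,0,0],[1,0,0,0,0,0,0]]]}}

```text
time_s: 19.6
position: [0.5448, 0.155, 0.1257]
eef_rot: [0.0, 0.678, 0.735, 0.0]
contact_force: [1.3, 0.3, -3.6]
opening: 0.0518
```

```bash
python3 - <<'E'
from h import *
s=readout.sense();p=s['position']
d=look('wrist');P=cloud(d);cv2.imwrite('pics/w7.png',d['color'])
for ce,st,Q in comps(d,105,125):
  if st[4]>1000: print('blue',ce.round(),np.nanpercentile(Q,[50,98],axis=0).round(4))
u=np.array([-np.sin(.083),np.cos(.083)]);o=np.array([.5421,.1877]);t=(P[...,:2]-o)@u; x=(P[...,:2]-o)@np.array([u[1],-u[0]])
G=P[(t>.005)&(t<.06)&(abs(x)<.035)&(P[...,2]>.115)&(P[...,2]<.165)];tg=(G[:,:2]-o)@u
print('t pct grey',np.percentile(tg,[.5,2,5]).round(4))
m=(np.hypot(P[...,0]-p[0],P[...,1]-p[1])<.045)&(P[...,2]>p[2]+.02)&(P[...,2]<p[2]+.056)&(t<.01);cyl(P[m],1.654)
print('held t',np.percentile(t[m],[.5,99.5]).round(4))
plan([.5446,.1572,.1048],1.654,n=2)
E
```

```text
blue [324.  11.] [[0.5355 0.2823 0.1188]
 [0.5824 0.2895 0.121 ]]
blue [322. 224.] [[0.5422 0.1846 0.1653]
 [0.5662 0.188  0.1742]]
t pct grey [0.0208 0.0217 0.0232]
yaw 1.6516 z 0.147 len 0.0605 ctr [0.5443 0.1566] res 0.001 14979
held t [-0.0615 -0.0009]
n 2 dp [-0.0002  0.0022 -0.0209] rv [ 0.001 -0.    -0.002]
[0.0022, -0.0, 0.0209, 0.0002, -0.0, -0.0006]
[0.0022, -0.0, 0.0209, 0.0002, -0.0, -0.0006]
```

View pics/w7.png

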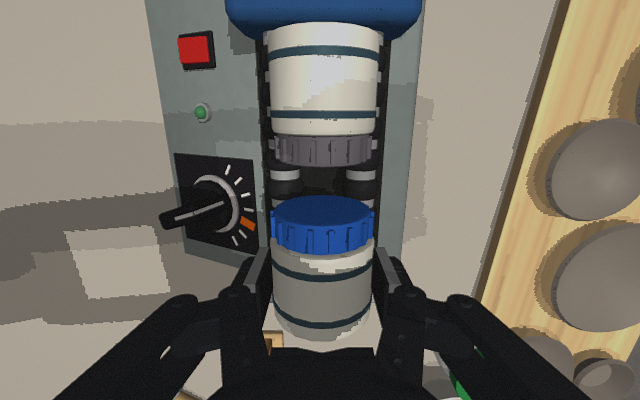

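The held jar (322,270) is over the free rollers, in line with the grey-lidded jar (323,90). It needs about 2.5 mm more along the mill axis, so I correct that and lower.

Request:
{"op": "arm_command", "data": {"targets": [[[1,0.005,0,0.014,0,0,0],[1,0.003,0,0.014,0,0,0],[1,0,0,0.006,0,0,0],[1,0,0,0,0,0,0]]]}}

```text
time_s: 20.15
position: [0.5448, 0.1595, 0.1084]
eef_rot: [0.001, 0.678, 0.735, 0.001]
contact_force: [-0.4, 0.2, -3.9]
opening: 0.0515
```

Request:
{"op": "arm_command", "data": {"targets": [[[1,-0.003,0,0.005,0,0,0],[1,-0.001,0,0.005,0,0,0],[1,0,0,0,0,0,0]]]}}

```text
time_s: 20.52
position: [0.5453, 0.1576, 0.1043]
eef_rot: [0.001, 0.678, 0.735, 0.001]
contact_force: [-3.8, 0.1, -0.3]
opening: 0.052
```

Weight has gone onto the rollers, so I release and withdraw upward.

Request:
{"op": "arm_command", "data": {"targets": [[[0.4,-0.001,0.001,0,0,0,0],[0.3,0,0,0,0,0,0],[0,0,0,0,0,0,0],[0,0,0,0,0,0,0],[0,0,0,0,0,0,0],[0,0,0,-0.05,0,0,0],[0,0,0,-0.08,0,0,0],[0,0,0,-0.1,0,0,0],[0,0,0,-0.02,0,0,0],[0,0,0,0,0,0,0]]]}}

```text
time_s: 21.78
position: [0.5454, 0.1568, 0.2325]
eef_rot: [0.001, 0.678, 0.735, 0.001]
contact_force: [-0.0, 0.4, -0.2]
opening: 0.086
```

```bash
python3 - <<'E'
from h import *
s=readout.sense();p=s['position'];print(p,s['opening'],s['contact_force'])
plan([.45,.11,.23],1.654)
E
```

```text
[0.54538358 0.15675214 0.23247668] 0.08596579600913143 [-0.0035306   0.40974131 -0.23117516]
n 3 dp [-0.0954 -0.0468 -0.0025] rv [ 0.003 -0.001 -0.002]
[-0.0259, -0.0659, 0.0014, 0.0006, -0.0001, -0.0005]
[-0.0259, -0.0659, 0.0015, 0.0006, -0.0001, -0.0005]
[-0.0258, -0.0659, 0.0016, 0.0006, -0.0001, -0.0005]
```

Request:
{"op": "arm_command", "data": {"targets": [[[0,-0.026,-0.05,0,0,0,0],[0,-0.036,-0.06,0,0,0,0],[0,-0.036,-0.05,0,0,0,0],[0,0,0,0,0,0,0]]]}}

```text
time_s: 22.28
position: [0.4661, 0.1, 0.2263]
eef_rot: [-0.002, 0.678, 0.735, -0.001]
contact_force: [0.5, 0.3, 1.2]
opening: 0.0852
```

```bash
python3 - <<'E'
from h import *
s=readout.sense();p=s['position'];print(s['time_s'],p,s['eef_rot'])
d=look('wrist');P=cloud(d);np.savez('w8.npz',c=d['color'],P=P,T=d['T'],f=d['f'],cx=d['cx'],cy=d['cy'],p=p,q=s['eef_rot'])
for k,a in(('blue',(105,125)),('or',(5,18))):
  for ce,st,Q in comps(d,*a): print(k,ce.round(),st,np.nanmedian(Q,0).round(4))
o=np.array([.5421,.1877]);u=np.array([-np.sin(.083),np.cos(.083)]);w=np.array([u[1],-u[0]])
t=(P[...,:2]-o)@u;x=(P[...,:2]-o)@w
m=(abs(x)<.03)&(t>-.065)&(t<.008)&(P[...,2]>.128)&(P[...,2]<.162)
cyl(P[m],1.654);print('t',np.percentile(t[m],[.5,99.5]).round(4))
g=(abs(x)<.03)&(t>.012)&(t<.08)&(P[...,2]>.128)&(P[...,2]<.162);print('grey t',np.percentile(t[g],[.5,99.5]).round(4))
# panel plane
k=P[(x<-.055)&(x>-.13)&(t>-.07)&(t<.07)&(P[...,2]>.04)&(P[...,2]<.14)]
rng=np.random.default_rng(0);best=0
for i in range(300):
    a=k[rng.choice(len(k),3,False)];n=np.cross(a[1]-a[0],a[2]-a[0]);n/=np.linalg.norm(n)+1e-12;c=(abs((k-a[0])@n)<.0012).sum()
    if c>best:best=c;bn,bp=n,a[0]
bn*=np.sign(bn[2]);print('panel n',bn.round(4),bp.round(4),best,len(k),'tilt',np.degrees(np.arccos(bn[2])).round(2))
h=(P-bp)@bn
mm=(h>.030)&(h<.042)&(x<-.04)&(x>-.15)&(abs(t)<.08)
print('bar pts',mm.sum(),P[mm].mean(0).round(4),P[mm].min(0).round(3),P[mm].max(0).round(3))
v,uu=np.where(mm);print(uu.min(),uu.max(),v.min(),v.max())
x0,y0=int(uu.mean()),int(vv.mean()) if False else int(v.mean())
cr=d['color'][max(0,y0-80):y0+80,max(0,x0-100):x0+100];print(x0,y0);cv2.imwrite('pics/k8.png',cv2.resize(cr,None,fx=4,fy=4)[:600,:800])
E
```

```text
22.275 [0.46610681 0.10001663 0.22634045] [-0.00153369  0.67770058  0.73533515 -0.00133912]
blue [418. 116.] [ 386  107   66   20 1208] [0.5361 0.1808 0.1487]
or [342. 149.] [335 143  14  12  99] [0.4841 0.1404 0.0689]
or [308. 281.] [304 261   8  42 302] [ 0.4569 -0.067   0.0222]
or [333. 281.] [329 261   9  42 304] [ 0.4944 -0.0641  0.0217]
or [276. 329.] [251 311  49  37 557] [ 0.4116 -0.1585  0.0179]
yaw 1.6217 z 0.1255 len 0.061 ctr [0.5446 0.1577] res 0.0007 4690
t [-0.0602  0.0005]
grey t [0.0202 0.0758]
panel n [-0.417  -0.0234  0.9086] [0.4245 0.1154 0.0403] 5591 8084 tilt 24.68
bar pts 574 [0.4423 0.1478 0.0917] [0.418 0.104 0.077] [0.508 0.163 0.113]
281 365 126 192
303 140
```

View pics/k8.png

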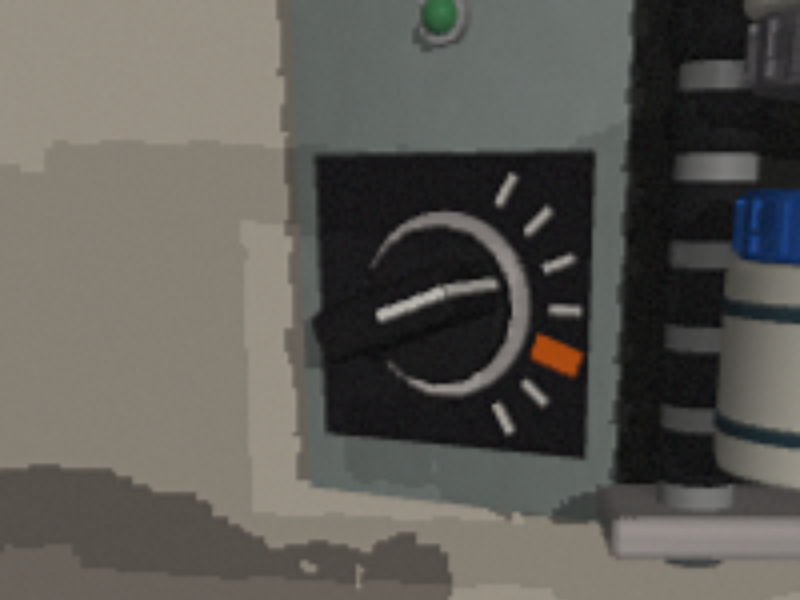

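The crop shows the loaded jar at right on the rollers. The white pointer runs along the bar from (378,317) to (497,283) and aims at the third tick, (559,263), which is 0.698 rad. The orange mark at (557,355) is two clicks clockwise of it.

```bash
cat >> h.py <<'E'
yw=.083
W=np.array([np.cos(yw),np.sin(yw),0]);U=np.array([-np.sin(yw),np.cos(yw),0]);t25=np.radians(25)
N=-np.sin(t25)*W+np.cos(t25)*np.array([0,0,1.]);E1=np.cos(t25)*W+np.sin(t25)*np.array([0,0,1.])
def Rk(a):  # a: selector angle; bar direction
    g=1.047-a; b=np.cos(g)*E1+np.sin(g)*U
    return np.stack([b,np.cross(-N,b),-N],1)
E
python3 - <<'E'
from h import *
D=np.load('w8.npz');P=D['P'];c=D['c']
C=np.array([.4525,.1501,.0556])
Q=P-C;h=Q@N;a=Q@E1;b=Q@U
pl=(abs(a)<.03)&(abs(b)<.03)&(abs(h)<.004);print('plate h',np.median(h[pl]).round(4),pl.sum())
m=(h>.033)&(h<.043)&(abs(a)<.035)&(abs(b)<.035);print('bar',m.sum(),'h',np.median(h[m]).round(4))
r=cv2.minAreaRect((np.stack([a[m],b[m]],1)*1000).astype(np.float32));print('bar rect E1,U mm',r)
X=np.stack([a[m],b[m]],1);v=np.linalg.svd(X-X.mean(0),full_matrices=False)[2][0];print('mean',X.mean(0).round(4),'angle deg from E1',np.degrees(np.arctan2(v[1],v[0])).round(1))
dk=(abs(h)<.006)&(abs(a)<.045)&(abs(b)<.045)&(c.max(2)<60);print('dark plate rect',cv2.minAreaRect((np.stack([a[dk],b[dk]],1)*1000).astype(np.float32)))
wh=(c.min(2)>110)&(abs(a)<.04)&(abs(b)<.035)&(h>.02);print('white pointer pts',[(x.round(4),y.round(4),z.round(3)) for x,y,z in np.stack([a[wh],b[wh],h[wh]],1)[::max(1,wh.sum()//6)]])
E
```

```text
plate h -0.0012 1356
bar 508 h 0.0382
bar rect E1,U mm ((-0.3611278533935547, 0.7225666046142578), (42.449974060058594, 13.989175796508789), 19.805891036987305)
mean [0.0016 0.0012] angle deg from E1 -160.3
dark plate rect ((-1.2622795104980469, 0.15805816650390625), (82.13938903808594, 87.12313079833984), 89.72019958496094)
white pointer pts [(np.float64(0.0188), np.float64(0.0086), np.float64(0.022)), (np.float64(0.0165), np.float64(0.0076), np.float64(0.038)), (np.float64(0.0159), np.float64(0.0067), np.float64(0.039)), (np.float64(0.0177), np.float64(0.0057), np.float64(0.038)), (np.float64(0.0062), np.float64(0.0033), np.float64(0.038)), (np.float64(0.0084), np.float64(0.0026), np.float64(0.04))]
```

```bash
cat >> h.py <<'E'
KC=np.array([.4525,.1501,.0556])-.0004*E1+.0007*U
E
python3 - <<'E'
from h import *
print((KC+.012*N).round(4),readout.sense()['q'])
plan(KC+.085*N,Rt=Rk(.698))
E
```

```text
[0.447  0.1503 0.0663] [ 5.01437388e-02 -5.71651164e-02  1.62213024e+00  4.77572101e-04
  1.58081560e+00 -3.16378238e-02]
n 8 dp [-0.0504  0.0473 -0.0938] rv [-0.384  0.269  1.2  ]
[0.0128, -0.0115, 0.0235, -0.0306, 0.0214, 0.0955]
[0.0101, -0.0143, 0.0233, -0.0306, 0.0214, 0.0955]
[0.007, -0.0167, 0.0228, -0.0306, 0.0214, 0.0955]
[0.0036, -0.0186, 0.0221, -0.0306, 0.0214, 0.0955]
[-0.0001, -0.0199, 0.0213, -0.0306, 0.0214, 0.0955]
[-0.0038, -0.0206, 0.0202, -0.0306, 0.0214, 0.0955]
[-0.0076, -0.0207, 0.019, -0.0306, 0.0214, 0.0955]
[-0.0113, -0.0202, 0.0177, -0.0306, 0.0214, 0.0955]
```

Request:
{"op": "arm_command", "data": {"targets": [[[0,0.0128,-0.0115,0.018,-0.0306,0.0214,0.0955],[0,0.01,-0.0143,0.018,-0.0306,0.0214,0.0955],[0,0.007,-0.0167,0.018,-0.0306,0.0214,0.0955],[0,0.0036,-0.0186,0.018,-0.0306,0.0214,0.0955],[0,0,-0.02,0.018,-0.0306,0.0214,0.0955],[0,-0.0038,-0.0206,0.018,-0.0306,0.0214,0.0955],[0,-0.0076,-0.0207,0.018,-0.0306,0.0214,0.0955],[0,-0.011,-0.02,0.0177,-0.0306,0.0214,0.0955],[0,0,0,0,0,0,0]]]}}

```text
time_s: 23.45
position: [0.4165, 0.153, 0.1362]
eef_rot: [0.026, 0.957, 0.19, 0.216]
contact_force: [0.2, 0.9, -0.3]
opening: 0.0854
```

```bash
python3 - <<'E'
from h import *
print(readout.sense()['q'])
plan(KC+.07*N,Rt=Rk(.698),n=2)
E
```

```text
[ 0.22933604 -0.39573995  2.13665004 -0.07952162  0.96774277  1.438032  ]
n 2 dp [ 0.0061 -0.0047 -0.0173] rv [ 0.004 -0.001 -0.038]
[-0.0037, 0.0042, 0.0181, 0.0013, -0.0004, -0.0122]
[-0.0038, 0.0042, 0.0181, 0.0013, -0.0004, -0.0122]
```

Request:
{"op": "arm_command", "data": {"targets": [[[0,-0.004,0.004,0.018,0.001,0,-0.012],[0,-0.004,0.004,0.018,0.001,0,-0.012],[0,0,0,0.03,0,0,0],[0,0,0,0,0,0,0]]]}}

```text
time_s: 23.95
position: [0.4316, 0.148, 0.1042]
eef_rot: [0.03, 0.952, 0.218, 0.213]
contact_force: [-0.5, -0.6, 0.0]
opening: 0.0855
```

```bash
python3 - <<'E'
from h import *
plan(KC+.012*N,Rt=Rk(.698),n=2)
E
```

```text
n 2 dp [ 0.0154  0.0024 -0.0379] rv [-0.002  0.001  0.018]
[-0.0014, -0.0016, 0.041, -0.0006, 0.0004, 0.0056]
[-0.0014, -0.0017, 0.041, -0.0006, 0.0004, 0.0056]
```

Request:
{"op": "arm_command", "data": {"targets": [[[0,-0.0015,-0.0015,0.03,0,0,0.006],[0,-0.0015,-0.0015,0.03,0,0,0.006],[0,0,0,0.014,0,0,0],[0,0,0,0,0,0,0]]]}}

```text
time_s: 24.45
position: [0.4477, 0.149, 0.0708]
eef_rot: [0.028, 0.953, 0.212, 0.214]
contact_force: [0.2, 0.4, 0.7]
opening: 0.0856
```

```bash
python3 - <<'E'
from h import *
print(readout.sense()['contact_force'])
plan(KC+.012*N,Rt=Rk(.698),n=1)
E
```

```text
[0.23691987 0.44829382 0.65087212]
n 1 dp [-0.0007  0.0014 -0.0045] rv [-0.002  0.001  0.005]
[-0.0035, -0.0044, 0.0077, -0.0012, 0.0009, 0.003]
```

Request:
{"op": "arm_command", "data": {"targets": [[[0,-0.0035,-0.004,0.006,-0.001,0.001,0.003],[0,0,0,0,0,0,0],[1,0,0,0,0,0,0],[1,0,0,0,0,0,0],[1,0,0,0,0,0,0],[1,0,0,0,0,0,0],[1,0,0,0,0,0,0],[1,0,0,0,0,0,0],[1,0,0,0,0,0,0]]], "newtons": 30}}

```text
time_s: 25.58
position: [0.4473, 0.1498, 0.0689]
eef_rot: [0.029, 0.953, 0.21, 0.216]
contact_force: [-1.4, -0.8, 0.8]
opening: 0.0124
```

```bash
python3 - <<'E'
from h import *
s=readout.sense();print(s['contact_force'],s['ft_torque'])
plan(KC+.012*N,Rt=Rk(1.396),n=5)
E
```

```text
[-1.38270987 -0.7852488   0.80615097] [-0.14105149  0.26829444 -0.03799017]
n 5 dp [-0.0002  0.0005 -0.0025] rv [ 0.001 -0.003  0.699]
[-0.0004, -0.0004, 0.0009, 0.0001, -0.0003, 0.089]
[-0.0004, -0.0003, 0.0009, 0.0001, -0.0003, 0.089]
[-0.0005, -0.0003, 0.0009, 0.0001, -0.0003, 0.089]
[-0.0005, -0.0002, 0.0009, 0.0001, -0.0003, 0.089]
[-0.0005, -0.0001, 0.0009, 0.0001, -0.0003, 0.089]
```

Gripped the bar (12.4 mm, underread as before). Now I turn it 40°.

Request:
{"op": "arm_command", "data": {"targets": [[[1,0,0,0,0,0,0.089],[1,0,0,0,0,0,0.089],[1,0,0,0,0,0,0.089],[1,0,0,0,0,0,0.089],[1,0,0,0,0,0,0.089],[1,0,0,0,0,0,0]]]}}

```text
time_s: 26.32
position: [0.4474, 0.149, 0.0689]
eef_rot: [-0.048, 0.966, -0.139, 0.212]
contact_force: [-1.3, -3.0, 1.9]
opening: 0.0123
```

```bash
python3 - <<'E'
from h import *
s=readout.sense();print(s['contact_force'],s['ft_torque'],s['opening'])
plan(KC+.012*N,Rt=Rk(1.396),n=1)
E
```

```text
[-1.28764422 -2.96185601  1.86388927] [-0.42397788  0.25051211 -0.16660882] 0.012262736660234324
n 1 dp [-0.0003  0.0013 -0.0025] rv [ 0.001 -0.003 -0.019]
[-0.0034, -0.0016, 0.0044, 0.0008, -0.002, -0.0123]
```

Request:
{"op": "arm_command", "data": {"targets": [[[1,-0.001,-0.001,0,0,0,-0.01],[0,0,0,0,0,0,0],[0,0,0,0,0,0,0],[0,0,0,0,0,0,0],[0,0,0,0,0,0,0],[0,0,0,0,0,0,0],[0,0,0,-0.06,0,0,0],[0,0,0,-0.1,0,0,0],[0,0,0,-0.1,0,0,0],[0,0,0,-0.06,0,0,0],[0,0,0,0,0,0,0]]]}}

```text
time_s: 27.7
position: [0.3768, 0.1443, 0.218]
eef_rot: [-0.045, 0.968, -0.126, 0.213]
contact_force: [-0.1, 0.1, 0.3]
opening: 0.0853
```

```bash
python3 - <<'E'
from h import *
s=readout.sense();print(s['time_s'],s['position'],s['contact_force'])
d=look('wrist');P=cloud(d);c=d['color']
Q=P-KC;h=Q@N;a=Q@E1;b=Q@U
m=(h>.033)&(h<.043)&(abs(a)<.035)&(abs(b)<.035);print('bar',m.sum())
if m.sum()>20: print(cv2.minAreaRect((np.stack([a[m],b[m]],1)*1000).astype(np.float32)))
for n in('scene','side'):
    e=look(n);cv2.imwrite(f'pics/{n}9.png',e['color']);PP=cloud(e)
    Q=PP-KC;h=Q@N;a=Q@E1;b=Q@U;m=(h>.033)&(h<.043)&(abs(a)<.035)&(abs(b)<.035)
    if m.sum()>20: print(n,cv2.minAreaRect((np.stack([a[m],b[m]],1)*1000).astype(np.float32)))
a=cv2.imread('pics/scene9.png')[120:370,200:520];b=cv2.imread('pics/side9.png')[120:400,200:400]
v=np.zeros((600,800,3),'uint8');w=cv2.resize(c,(400,250));v[:250,:400]=w
x=cv2.resize(a,(400,312));v[260:572,:400]=x;x=cv2.resize(b,(400,560));v[:560,400:]=x;cv2.imwrite('pics/f9.png',v)
E
```

```text
27.7 [0.37684541 0.14427624 0.21797862] [-0.13717342  0.13414921  0.3315258 ]
bar 480
((0.03218841552734375, -0.29621219635009766), (13.445853233337402, 43.1243782043457), 70.28703308105469)
scene ((2.966033935546875, -0.4004974365234375), (14.618305206298828, 41.45602035522461), 68.50100708007812)
side ((3.7760963439941406, -1.9373741149902344), (15.531806945800781, 42.503013610839844), 70.044677734375)
```

View pics/f9.png

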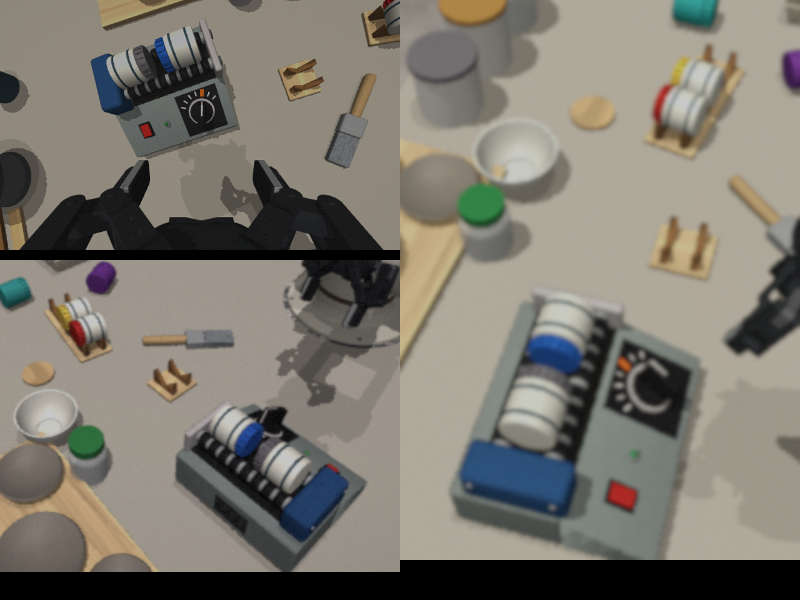

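The pointer aims at the orange mark (wrist crop, about (203,95)). The measured bar angle of -19.7° matches the orange click at -20°. The blue-lidded jar lies on the rollers between the cheek and the grey-lidded jar, everything else looks untouched, and the gripper is clear.

```bash
python3 -c "
from plant import order
print(order.finish_job())"
```

```text
the job is handed in; nothing more can be done
None
```

The job is done and handed in at about 28 s of the 67 s allowed. I lifted the blue-lidded jar out of the rack by its ends and parked it in the cradle. I then regripped it across the body, laid it on the rollers and turned the selector two clicks to the orange mark.

**Last checks:**
- **Jar on the mill:** after release it lay along the rollers, about 1.5 mm from the middle of the free space by my estimate. I did not measure it again after turning the selector; the last pictures show it still in place.
- **Selector:** after letting go, the bar stood at -19.7°, and the orange click is at -20°.
- **Other things:** the final pictures show nothing else disturbed, and the gripper was clear with almost no force on the wrist.

**What went less smoothly:**
- Both grasps were first too high and were redone lower before lifting.
- The finger opening read low on the body grip, 52 mm on a 56 mm jar, but the jar rose with the tool and did not slip.
- My direct cylinder fit of the rollers failed. I took the mill's position from the cheek and the grey-lidded jar instead, which agreed with each other.

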